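# Drive the bush out of its housing

## Task

Two bearing housings stand on the bench; one still has its bronze bush seated in the bore. Take the slim drift (not the thick one) out of its wooden stand, put its shank into that bore from above and press the bush out through the underside into the catch tray below. Push the drift fully home until its collar rests on the housing, and leave it standing there.

Things in the scene. Friction and masses are not known exactly. Their poses are not given: they have to be found in the camera images.
- drift: Slim steel drift, 0.3-0.5 kg, 138 mm tall, z up along its length, origin at the centre of its lower tip. Shank 24 mm across, 60 mm long (last 8 mm tapers to 16 mm); then a flat collar 66 mm across, 8 mm thick; then a round aluminium handle 30 mm across, 68 to 138 mm above the origin: grip it 100 mm above the origin. The thick drift (not this one): collar 76 mm, handle 48 mm, shank 52 mm.
- stand: Fixed wooden block 76 mm square, 75 mm high, that holds the slim drift upright: collar on its top, shank in a 30 mm hole; lift the drift straight up at least 65 mm to clear it. Origin at the centre of its underside, on the bench. The thick drift's block is 86 mm square, its centre at least 115 mm away.
- bore_mouth (a point): Centre of the bore's mouth in the top face of the housing with the bush, z up. Fixed steel block 110 mm square, 50 mm thick, top 120 mm above the bench, on side rails, open underneath at front and back. Vertical bore, 42 mm, right through. Catch tray 114 mm below this point. With the drift fully home its collar lies on the top face, tip 60 mm below this point. The other housing's bore is empty.
- bush: Bronze bush, 40 mm across, 24 mm long, dark 14 mm hole in the middle, 0.16-0.26 kg, seated in the bore. Origin at the centre of its lower end, z along its axis, up. Seated: upper end about 15 mm, lower end 39 mm below the bore mouth. Two sprung catches hold it: it takes a push of 10 to 20 N to start, then slides down ahead of the drift and drops free after about 28 mm.

How it is judged (in metres and radians):
On the way, in this order (a step that is already met when the one before it is completed fails the run):
1. the drift's tip is in the bore while the bush is still seated (z of drift in the frame of bore_mouth below -0.003 m and horizontal distance between drift and bore_mouth below 0.018 m and z of bush in the frame of bore_mouth above -0.045 m), for 0.04 s.
2. the drift has driven the bush out below the housing (z of bush in the frame of bore_mouth below -0.074 m and z of drift in the frame of bore_mouth below -0.018 m and horizontal distance between drift and bore_mouth below 0.018 m), for 0.1 s.
At the end, for the whole second after the job is handed in: The bush lies at rest in the catch tray under its housing (lower end at least 74 mm below the bore mouth, within 65 mm of the axis); the slim drift stands at rest in the bore, upright within 10 degrees, collar within 10 mm of the housing's top, tip within 18 mm of the axis (z of bush in the frame of bore_mouth below -0.074 m and horizontal distance between bush and bore_mouth below 0.065 m and linear speed of each of bush, drift below 0.03 m/s and z of drift in the frame of bore_mouth below -0.05 m and horizontal distance between drift and bore_mouth below 0.018 m and angle between drift's own z axis and vertical below 0.17 rad); the robot touches nothing.
It also fails if it takes over 40 s, if anything falls off the work surface, if the arm or the gripper's body presses on something with over 40 N, if the wrist force passes 120 N, or if a joint passes its speed limit or range.

## Robot

A 6-joint arm with a two-finger parallel gripper is mounted at the origin on the work surface. World frame = base frame: x ahead of the robot, y to its left, z up, the work surface at z = 0. Lengths are in mm, angles in rad, forces in N, time in s.
With the tool pointing down it reaches from about 325 to 925 mm from the base axis. Payload 3.1 kg.
Tool frame: the origin (TCP) lies at the very end of the fingers, on their centre line; the grasp point (between the pads) lies 19 mm behind it; z points along the fingers, y is the direction in which the jaws open and shut (so a half turn about z gives the same grasp; the last joint's range is limited). The gripper opens to 85 mm and grips with 20 to 120 N. Pads are 22 mm wide; open, the fingers measure 114 mm over their backs; the gripper's body (76 mm by 85 mm) begins 54 mm behind the grasp point. The pads swing forward as they close: fully open they stand 13 mm farther back than shut.
Start: joints at [-1.368, 0.217, 1.613, -0, 1.311, -0.112], TCP at [193.538, -594.291, 205.9] pointing down, gripper open.
Joint ranges: [-2.75, 2.75], [-0.78, 2.1], [0.31, 2.55], [-1.13, 4.27], [0.13, 2.63], [-2.58, 2.58]. Speed limits (rad/s): [2.79, 2.79, 3.14, 3.14, 3.14, 3.14].

## Interface

Orientations are given as a rotation vector (axis times angle).
In Python, from workcell import bot, eyes, workorder, spotter gives the robot as it stands. The module is installed in compiled form; this text tells all that it offers.
- The arm moves only by the tool drive_tool, never from a script. Its argument "motion" is a list of rows, each a list of 6 numbers: the shift along the tool's x, y, z in cm, then the turn, a rotation vector about the tool's x, y, z in degrees. A call has 1 to 10 rows; each row shifts and turns the commanded pose from where the row before left it, along the tool's axes as they then stand; what a row does not reach is not made up. A row lasts 1/8 s, in which the tool goes at most 62.5 mm and 10.7 degrees, less where a joint would pass 70% of its speed; a pose out of reach is approached as far as the arm can. A call with a gripper value outside its range is refused whole. "fingers" is the gripper command: -1 is shut, 1 is fully open, values between are in proportion, set as the call begins (left out, the last holds). The fingers move at their own pace and stop on an object; "grip_force" is the grip in N (left out, the last holds). Time passes only in rows, so rows that do not move let the fingers close. It gives the time, the measured TCP pose, the force and the opening at its end, in the units of the state.
- bot.state(): the state, without advancing time (a new reading comes with each control period).
- eyes.camera(name): name is "scene" or "top"; returns the picture (480x640x3 uint8, red, green, blue); there is no depth.
- eyes.get_calibration(name): a dict with "fovy" (degrees; the focal length in pixels is half the picture's height over the tangent of half this angle, whatever the lens; pixels are square), "cx", "cy" (the principal point, pixels), "world_to_cam" (4x4, takes a point from world to camera coordinates). Camera axes: x right, y up, looking along -z (the intrinsics and any distortion apply to the point x, -y, -z); pixel columns grow to the right and rows downward; lengths in mm; the calibration is good to about 2 mm. A picture is of the moment at which its call begins. get_calibration takes no time and is no camera call.
- workorder.close_job(): hands the job in, once; it reports no verdict.
Trained networks look in the newest picture that a camera, given by its name, has taken for a name from the list of things; names that differ only in an ending like _2 or _b are one class to them, and where a whole thing is asked for, a point or a joint stands for the part that bears it (a point fixed in the world has none). Each returns a list of dicts, best first, with "p" (0 to 1); they miss things now and then, are a little off and sometimes report something else, mostly with a low value. They report only what shows in the picture. A call takes as long as a camera call.
- spotter.cut_out(camera, query): "mask" (480x640 bool, what is visible of it) and "bbox" ([left, top, width, height] in pixels, round what is visible of it).
The state is a dict: "time": time; "joints": joint angles; "joint_velocities": joint speeds; "effort": joint torques, N m; "tool_pos": TCP position; "tcp_rot": TCP orientation; "ft_force": force on the tool from outside, world axes, zero at the start; "torque": the same for the moment, N m; "width": finger opening in mm.
Only numpy, scipy, OpenCV 4.12 (cv2) and the standard library are available. Lean on these libraries where they do the work, as an engineer would, in place of code of your own. Each camera call takes 0.05 s, during which the arm holds its last target. There are 200 camera calls.

## Working session

There is one attempt and no reset: what is moved stays moved. The work goes in short steps, Python scripts to look and compute and a tool call to move; the robot and the scene stay as the last step left them, time stands still between calls to the robot, and variables do not carry over. Pictures are saved under pics/ and viewed, about 8 in all and at most 12, crops included, and the job is handed in when it is done.

Besides the shell and the picture viewer there is one more tool, called by a JSON object that holds its "name" and its "arguments". drive_tool: Moves the arm, as the interface text tells. Its arguments: {"type":"object","properties":{"motion":{"type":"array","items":{"type":"array","items":{"type":"number"}}},"fingers":{"type":"number"},"grip_force":{"type":"number"}},"required":["motion"]}

```bash
mkdir -p pics; cat > h.py <<'E'
import numpy as np, cv2
from workcell import bot, eyes, workorder, spotter
def snap(c,n=None):
    im=eyes.camera(c)
    if n: cv2.imwrite(f'pics/{n}.png',im[:,:,::-1])
    return im
def cal(c):
    k=eyes.get_calibration(c); f=240/np.tan(np.radians(k['fovy'])/2)
    return f,k['cx'],k['cy'],np.array(k['world_to_cam'])
def ray(c,u,v):
    f,cx,cy,T=cal(c); d=np.array([(u-cx)/f,-(v-cy)/f,-1]); R=T[:3,:3]
    return -R.T@T[:3,3], R.T@d
def atz(c,u,v,z):
    o,d=ray(c,u,v); return o+d*(z-o[2])/d[2]
def proj(c,p):
    f,cx,cy,T=cal(c); q=T[:3,:3]@np.array(p,float)+T[:3,3]
    return np.array([cx+f*q[0]/-q[2], cy-f*q[1]/-q[2]])
def tri(obs):
    A=np.zeros((3,3));b=np.zeros(3)
    for c,u,v in obs:
        o,d=ray(c,u,v); d/=np.linalg.norm(d); P=np.eye(3)-np.outer(d,d); A+=P;b+=P@o
    p=np.linalg.solve(A,b); return p,[proj(c,p)-[u,v] for c,u,v in obs]
E
python3 - <<'E'
from h import *
for c in('scene','top'):
    snap(c,c+'0'); print(c,eyes.get_calibration(c)); 
    for q in('drift','stand','bush','bore_mouth'):
        try:
            for r in spotter.cut_out(c,q)[:4]:
                m=r['mask']; ys,xs=np.nonzero(m); print(q,round(r['p'],2),r['bbox'],xs.mean().round(1),ys.mean().round(1))
        except Exception as e: print(q,e)
print(bot.state())
E
```

```text
scene {'fovy': 48.71078614926687, 'cx': 319.1690948946142, 'cy': 240.7441291284467, 'world_to_cam': array([[ 8.17233475e-01,  5.76037524e-01,  1.76130162e-02,
        -4.20221527e+02],
       [-4.62325716e-01,  6.37049864e-01,  6.16783919e-01,
         1.75257093e+02],
       [ 3.44070312e-01, -5.12199416e-01,  7.86935435e-01,
        -1.03466658e+03],
       [ 0.00000000e+00,  0.00000000e+00,  0.00000000e+00,
         1.00000000e+00]])}
drift 0.93 [244.9, 222.8, 42.2, 62.3] 265.3 253.6
stand 0.57 [230.1, 241.3, 76.2, 75.6] 268.3 285.4
bush 0.95 [176.1, 357.7, 34.4, 23.4] 193.9 368.7
bore_mouth 0.84 [124.4, 316.7, 137.1, 137.3] 197.9 384.1
top {'fovy': 52.55408279466218, 'cx': 313.3503960698114, 'cy': 252.40185487901866, 'world_to_cam': array([[ 2.45649358e-03, -9.99686967e-01, -2.48984741e-02,
         4.26372043e+00],
       [ 9.94755413e-01, -1.03093699e-04,  1.02282241e-01,
        -5.22277883e+02],
       [-1.02252790e-01, -2.50191476e-02,  9.94443769e-01,
        -8.97001687e+02],
       [ 0.00000000e+00,  0.00000000e+00,  0.00000000e+00,
         1.00000000e+00]])}
drift 0.72 
[... 154 characters left out ...]
3, 246.5, 22.0, 20.8] 464.4 257.7
{'time': 0.5, 'joints': array([-1.36821959e+00,  2.16958011e-01,  1.61348413e+00,  2.35623442e-06,
        1.31130567e+00, -1.12205361e-01]), 'joint_velocities': array([-0.00113205, -0.00126234, -0.00085767,  0.0016807 ,  0.00106834,
       -0.00185124]), 'effort': array([ 3.31040101e-04, -3.96390438e+01, -3.03834593e+01, -1.08809545e-04,
        2.20377566e-03, -3.91430632e-06]), 'tool_pos': array([ 193.51630144, -594.24430192,  205.82020493]), 'tcp_rot': array([-3.10260820e+00, -4.92394392e-01,  7.43502522e-06]), 'ft_force': array([ 0.18600538, -0.43245726, -0.15464633]), 'torque': array([ 0.04219955, -0.04664455,  0.05380443]), 'width': 85.23509996280401}
```

View pics/scene0.png

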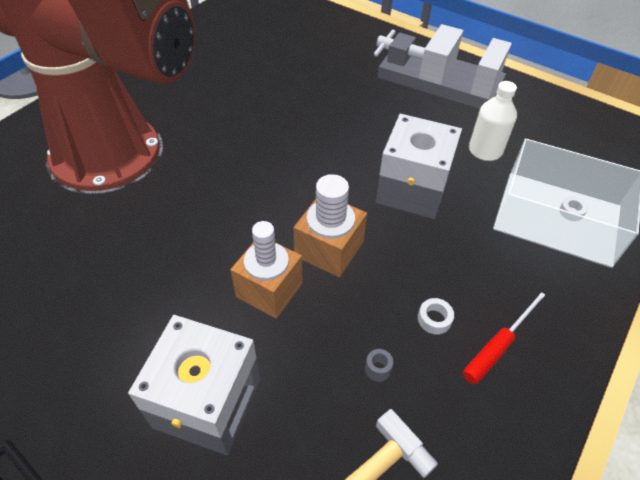

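View pics/top0.png

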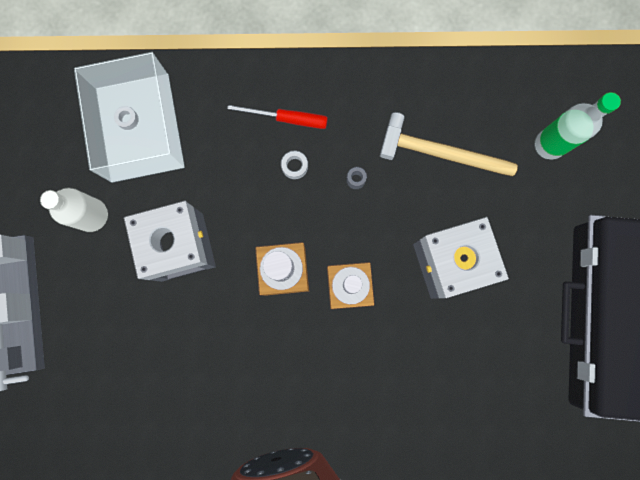

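Scene view: the slim drift's handle top is at (263,229) and its collar at (266,261). The bushed housing has its bore at about (194,369), with screws at (178,326), (239,346), (209,409) and (144,386). In the top view, the slim drift is at (352,285), the bush at (465,258), and the empty housing is on the left.

```bash
python3 - <<'E'
from h import *
def tile(n,x,y): 
    im=cv2.imread(f'pics/{n}.png')[y:y+75,x:x+100]; return cv2.resize(im,None,fx=4,fy=4,interpolation=cv2.INTER_CUBIC)
t=np.vstack([np.hstack([tile('scene0',215,215),tile('scene0',145,330)]),np.hstack([tile('top0',300,250),tile('top0',415,220)])])
cv2.imwrite('pics/t.png',t)
for n,o in dict(handletop=[('scene',263,229),('top',353,284)],collar=[('scene',266,261),('top',351,286.3)]).items():
    print(n,*tri(o))
ob=[((177.5,325.5),(500,275.5)),((239,345.5),(451,288)),((209,408.5),(425,244)),((143.5,386),(488,227.5))]
S=[s for s,_ in ob];Tp=[(488,227.5),(500,275.5),(451,288),(425,244)]
import itertools
best=min((sum(np.abs(e).sum() for e in sum([tri([('scene',*S[i]),('top',*Tp[p[i]])])[1] for i in range(4)],[])),p) for p in itertools.permutations(range(4)))
print(best); P=[]
for i in range(4):
    p,e=tri([('scene',*S[i]),('top',*Tp[best[1][i]])]); P.append(p); print(p,e)
print('mouth',np.mean(P,0))
E
```

```text
handletop [458.80140892 -62.12170016 149.84596533] [array([-1.01341543,  0.08478948]), array([-0.58183888, -0.62575112])]
collar [457.86359276 -62.46745316  74.5977671 ] [array([-1.24161929,  0.10974281]), array([-0.70347644, -0.75972135])]
(np.float64(21.676403360762322), (2, 3, 0, 1))
[ 453.18905613 -228.90750495  118.66334976] [array([-0.87441873,  0.07349159]), array([-0.49527126, -0.42570172])]
[ 527.74394189 -194.6141456    95.8658656 ] [array([ 2.47802992, -0.2928774 ]), array([1.32374297, 1.24629077])]
[ 557.66674671 -289.01930996  125.90857224] [array([-4.42024097,  0.48698522]), array([-2.22550777, -1.94272624])]
[ 475.57377668 -310.52198531  117.26465698] [array([-2.59947293,  0.27204931]), array([-1.42351162, -1.09608494])]
mouth [ 503.54338035 -255.76573645  114.42561114]
```

View pics/t.png

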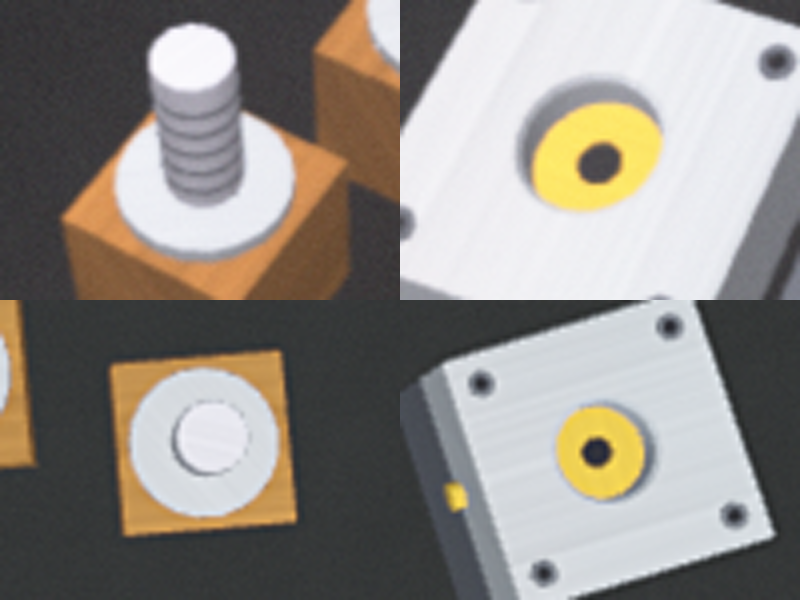

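```bash
python3 - <<'E'
from h import *
for n,o in dict(handletop=[('scene',263,229.2),('top',353,284.5)],collar=[('scene',266,260.2),('top',351.2,285.5)],mouth=[('scene',192.4,366),('top',466.6,257.6)],bush=[('scene',194.3,370.3),('top',464.2,257.8)]).items():
    p,e=tri(o); print(n,p.round(1),np.round(e,1).tolist())
for n,z,a,b in [('handletop',153,(263,229.2),(353,284.5)),('collar',83,(266,260.2),(351.2,285.5)),('mouth',120,(192.4,366),(466.6,257.6))]:
    print(n,atz('scene',*a,z).round(1),atz('top',*b,z).round(1))
S=[(177.5,325.5),(239,345.5),(209,408.5),(143.5,386)];T=[(451,288.2),(435,240.75),(482.2,226.5),(498.7,273.7)]
for c,Q in(('scene',S),('top',T)):
    P=[atz(c,*q,120)[:2] for q in Q]; print(c,np.round(P,1).tolist())
    print([round(float(np.linalg.norm(P[i]-P[(i+1)%4])),1) for i in range(4)])
E
```

```text
handletop [458.2 -62.  148.8] [[-1.2, 0.1], [-0.7, -0.8]]
collar [458.9 -62.9  78. ] [[-1.0, 0.1], [-0.6, -0.6]]
mouth [ 505.  -257.4  115.6] [[-1.0, 0.1], [-0.5, -0.4]]
bush [ 505.5 -257.   103.5] [[-0.6, 0.1], [-0.3, -0.3]]
handletop [461.8 -63.4 153. ] [456.9 -62.9 153. ]
collar [462.5 -64.6  83. ] [457.6 -63.6  83. ]
mouth [ 507.9 -257.7  120. ] [ 503.8 -257.   120. ]
scene [[454.7, -228.6], [535.4, -204.7], [559.1, -284.6], [479.2, -308.9]]
[84.1, 83.3, 83.6, 84.0]
top [[452.1, -229.4], [532.6, -204.4], [557.0, -284.9], [476.6, -309.8]]
[84.3, 84.1, 84.2, 84.1]
```

{"name": "drive_tool", "arguments": {"motion": [[4.17,-4.23,0,0,0,0],[4.17,-4.23,0,0,0,0],[4.17,-4.23,0,0,0,0],[4.17,-4.23,0,0,0,0],[4.17,-4.23,0,0,0,0],[4.17,-4.23,0,0,0,0],[4.17,-4.23,0,0,0,0],[4.17,-4.23,0,0,0,0],[4.17,-4.23,0,0,0,0],[4.17,-4.23,0,0,0,0]], "fingers": 1}}

```text
time: 1.75
tool_pos: [459.9, -61.2, 206.5]
tcp_rot: [3.102, 0.492, 0.002]
ft_force: [0.2, -1.2, 0.8]
width: 85.4
```

{"name": "drive_tool", "arguments": {"motion": [[0,0,3,0,0,0],[0,0,3,0,0,0],[0,0,3,0,0,0],[0,0.15,1.5,0,0,0],[0,0,0.5,0,0,0],[0,0,0,0,0,0]]}}

```text
time: 2.5
tool_pos: [460.1, -64.7, 96.5]
tcp_rot: [3.102, 0.492, 0.001]
ft_force: [0.5, 0.1, 0.9]
width: 85.6
```

{"name": "drive_tool", "arguments": {"motion": [[0,0,0,0,0,0],[0,0,0,0,0,0],[0,0,0,0,0,0],[0,0,0,0,0,0],[0,0,0,0,0,0],[0,0,0,0,0,0]], "fingers": -1, "grip_force": 80}}

```text
time: 3.25
tool_pos: [459.7, -63.7, 96.6]
tcp_rot: [-3.102, -0.492, -0.001]
ft_force: [-1.4, 2.9, 4.9]
width: 28.2
```

{"name": "drive_tool", "arguments": {"motion": [[0,0,-1,0,0,0],[0,0,-2,0,0,0],[0,0,-2,0,0,0],[0,0,-2,0,0,0],[0,0,-2,0,0,0],[0,0,-2,0,0,0],[0,0,-2,0,0,0],[0,0,-1,0,0,0],[0,0,0,0,0,0]]}}

```text
time: 4.38
tool_pos: [459.7, -64.7, 236.1]
tcp_rot: [3.102, 0.492, 0.001]
ft_force: [-0.3, 0.4, -4.5]
width: 27.8
```

```bash
python3 - <<'E'
from h import *
s=snap('scene','s1');t=snap('top','t1')
cv2.imwrite('pics/l.png',np.hstack([s[60:360,120:520],cv2.resize(t[150:350,230:500],(400,300))])[:,:,::-1])
for c in('scene','top'):
    for r in spotter.cut_out(c,'drift')[:3]: print(c,round(r['p'],2),r['bbox'])
st=bot.state(); print(st['tool_pos'],st['ft_force'],st['width'])
E
```

```text
scene 0.58 [235.4, 145.2, 50.8, 88.4]
[458.68107069 -64.21619321 234.55792058] [ 0.51504465  0.31676316 -4.39973985] 28.082391815804765
```

View pics/l.png

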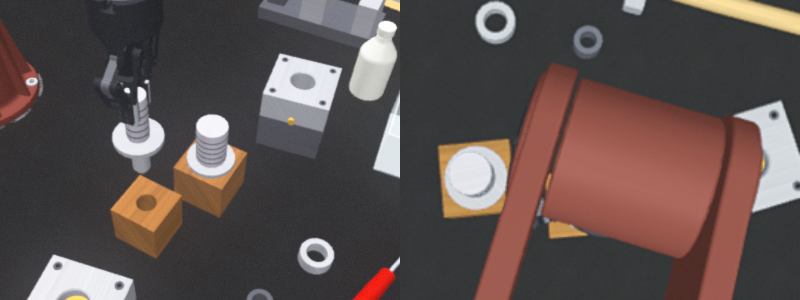

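```bash
python3 - <<'E'
from h import *
im=cv2.imread('pics/s1.png')[110:260,200:320]
cv2.imwrite('pics/m.png',cv2.resize(im,None,fx=4,fy=4,interpolation=cv2.INTER_CUBIC))
z=234.6-81
for h in(0,68,138): print(h,(proj('scene',[459,-64,z+h])-[200,110])*4)
E
```

```text
0 [244.18256584 473.06999935]
68 [229.39523411 336.2434561 ]
138 [211.48278246 170.50031298]
```

View pics/m.png

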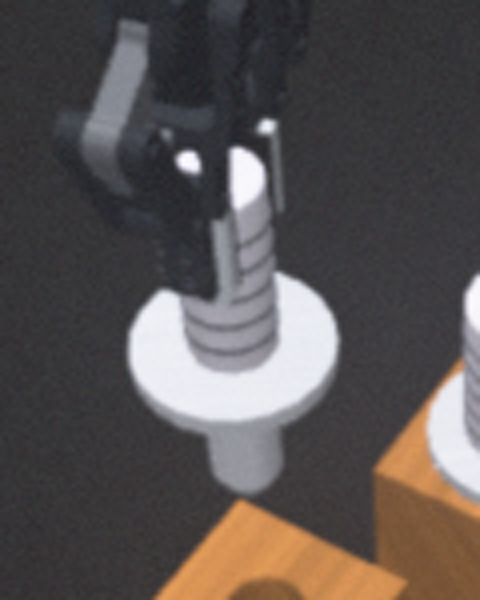

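The drift is upright in the grip, with its collar at (233,346) and tip at (246,483) in the crop, matching the predicted vertical. Now I'll move it over the bore.

{"name": "drive_tool", "arguments": {"motion": [[-0.1,1,0,0,0,0],[-0.2,2.5,0,0,0,0],[-0.25,3,0,0,0,0],[-0.25,3,0,0,0,0],[-0.25,3,0,0,0,0],[-0.25,3,0,0,0,0],[-0.2,3,0,0,0,0],[-0.1,1.45,0,0,0,0],[0,0,1.0,0,0,0],[0,0,0,0,0,0]]}}

```text
time: 5.82
tool_pos: [504.8, -257.4, 223.8]
tcp_rot: [-3.099, -0.492, 0.005]
ft_force: [-0.8, 0.7, -4.4]
width: 27.9
```

```bash
python3 - <<'E'
from h import *
s=snap('scene','s2');t=snap('top','t2')
cv2.imwrite('pics/n.png',np.hstack([cv2.resize(a,(400,480),interpolation=cv2.INTER_CUBIC) for a in(s[270:450,120:270],t[195:315,410:510])])[:,:,::-1])
st=bot.state(); print(st['tool_pos'],st['ft_force'],st['width'])
E
```

```text
[ 505.57795488 -257.72119845  225.12691324] [ 1.30519351  0.26122913 -4.02705707] 28.385987055529057
```

View pics/n.png

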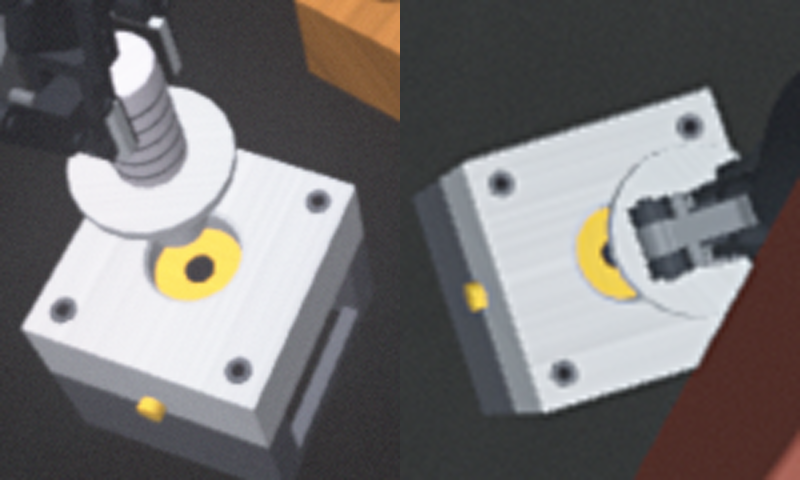

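The tip shows at about (183,238) in the left tile, over the bore's upper edge, as expected about 24 mm above the mouth. I'll check that numerically.

```bash
python3 - <<'E'
from h import *
print(atz('scene',120+183/2.667,270+238/2.667,144)-atz('scene',192.4,366,120))
# collar from top: arc centre ~ (697,230) in tile (scale 4), collar top z=212
print(atz('top',410+(697-400)/4,195+230/4,212)-atz('top',466.6,257.6,120))
# collar from scene, centre ~(152,165)
print(atz('scene',120+152/2.667,270+165/2.667,212)-atz('scene',192.4,366,120))
E
```

```text
[ 1.65417731 -2.14310643 24.        ]
[-7.63269748e-01  2.59054797e-02  9.20000000e+01]
[ 2.2957132  -3.19622979 92.        ]
```

{"name": "drive_tool", "arguments": {"motion": [[0,0,1,0,0,0],[0,0,1,0,0,0],[0,0,1,0,0,0],[0,0,0.3,0,0,0],[0,0,0,0,0,0],[0,0,0,0,0,0]], "grip_force": 110}}

```text
time: 6.68
tool_pos: [506.4, -259.3, 193.4]
tcp_rot: [3.102, 0.492, 0.001]
ft_force: [0.2, -0.1, -4.2]
width: 27.4
```

{"name": "drive_tool", "arguments": {"motion": [[0,0,0.5,0,0,0],[0,0,0.5,0,0,0],[0,0,0.5,0,0,0],[0,0,0.5,0,0,0],[0,0,0.5,0,0,0],[0,0,0,0,0,0]]}}

```text
time: 7.42
tool_pos: [506.0, -259.1, 167.4]
tcp_rot: [3.102, 0.492, 0.0]
ft_force: [0.2, -0.2, -3.0]
width: 27.5
```

{"name": "drive_tool", "arguments": {"motion": [[0,0,0.5,0,0,0],[0,0,0.5,0,0,0],[0,0,0.5,0,0,0],[0,0,0.5,0,0,0],[0,0,0.2,0,0,0],[0,0,0,0,0,0]]}}

```text
time: 8.18
tool_pos: [505.7, -258.7, 145.2]
tcp_rot: [-3.102, -0.492, 0.001]
ft_force: [0.0, 0.4, -3.6]
width: 27.2
```

{"name": "drive_tool", "arguments": {"motion": [[0,0,0.2,0,0,0],[0,0,0.1,0,0,0],[0,0,0,0,0,0]]}}

```text
time: 8.55
tool_pos: [506.1, -259.0, 142.9]
tcp_rot: [-3.103, -0.493, 0.0]
ft_force: [0.5, 0.0, -3.5]
width: 27.3
```

{"name": "drive_tool", "arguments": {"motion": [[0,0,0.1,0,0,0],[0,0,0.1,0,0,0],[0,0,0,0,0,0]]}}

```text
time: 8.93
tool_pos: [506.3, -259.1, 141.8]
tcp_rot: [3.102, 0.492, 0.001]
ft_force: [-1.5, 2.1, 1.0]
width: 27.5
```

```bash
python3 - <<'E'
from h import *
s=snap('scene','s3');
cv2.imwrite('pics/o.png',cv2.resize(s[270:460,110:270],None,fx=3.1,fy=3.1,interpolation=cv2.INTER_CUBIC)[:,:,::-1])
st=bot.state(); print(st['tool_pos'],st['ft_force'],st['width'])
print([(r['p'],r['bbox']) for r in spotter.cut_out('scene','bush')])
E
```

```text
[ 506.31644534 -259.1202099   141.74837443] [-1.92283833  1.63945336  0.90481523] 27.604605866992163
[]
```

View pics/o.png

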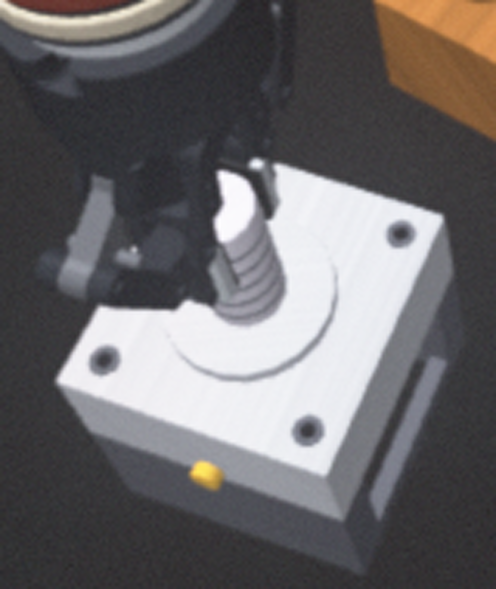

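The collar (around (245,300) in the crop) lies on the housing top, and the force shows first contact. I'll press slightly more, then release gently.

{"name": "drive_tool", "arguments": {"motion": [[0,0,0.05,0,0,0],[0,0,0.05,0,0,0],[0,0,0,0,0,0]], "grip_force": 40}}

```text
time: 9.4
tool_pos: [506.4, -259.1, 141.7]
tcp_rot: [3.102, 0.492, 0.001]
ft_force: [-4.2, 3.7, 8.3]
width: 27.6
```

{"name": "drive_tool", "arguments": {"motion": [[0,0,0,0,0,0],[0,0,0,0,0,0],[0,0,0,0,0,0],[0,0,0,0,0,0],[0,0,0,0,0,0],[0,0,0,0,0,0]], "fingers": 1}}

```text
time: 10.15
tool_pos: [506.1, -259.1, 139.9]
tcp_rot: [-3.103, -0.492, 0.0]
ft_force: [-0.2, 0.3, 0.7]
width: 85.7
```

{"name": "drive_tool", "arguments": {"motion": [[0,0,-1,0,0,0],[0,0,-2,0,0,0],[0,0,-3,0,0,0],[0,0,-3,0,0,0],[0,0,-3,0,0,0],[-3,-5,0,0,0,0],[-3,-5,0,0,0,0],[-3,-5,0,0,0,0],[0,-5,0,0,0,0],[0,0,0,0,0,0]]}}

```text
time: 11.4
tool_pos: [358.2, -95.0, 261.7]
tcp_rot: [3.1, 0.497, 0.006]
ft_force: [0.4, -0.6, -0.1]
width: 85.3
```

```bash
python3 - <<'E'
from h import *
s=snap('scene','s4');t=snap('top','t4')
cv2.imwrite('pics/q.png',np.hstack([cv2.resize(a,(400,480),interpolation=cv2.INTER_CUBIC) for a in(s[280:460,120:270],t[195:315,410:510])])[:,:,::-1])
for c in('scene','top'):
  for q in('bush','drift'): print(c,q,[(r['p'],r['bbox']) for r in spotter.cut_out(c,q)[:3]])
st=bot.state(); print(st['tool_pos'],st['ft_force'],st['width'])
for h in(0,68,138):print(proj('scene',[505.2,-257.3,60+h-4]),proj('top',[505.2,-257.3,56+h]))
E
```

```text
scene bush []
scene drift [(0.77, [162.3, 327.3, 58.5, 69.3])]
top bush []
top drift [(0.75, [450.5, 237.2, 44.0, 35.9])]
[359.1236153  -97.62005653 260.3049849 ] [ 0.20167647  0.70885483 -0.12165637] 85.34110680116962
[199.52264147 386.00944517] [456.6396476  260.06342602]
[190.3892506  363.10617873] [467.46686136 256.56758875]
[179.21579844 335.08717074] [480.65383399 252.30984418]
```

View pics/q.png

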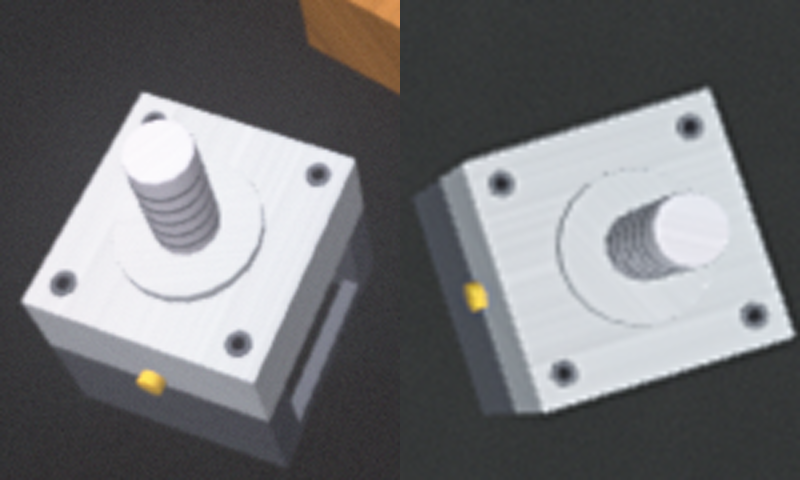

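```bash
python3 -c "
from h import *
print(workorder.close_job())"
```

```text
the job is handed in; nothing more can be done
None
```

I lifted the slim drift out of its stand, put its shank into the bore of the housing with the bush, and pressed the bush out. I pushed the drift until its collar met the housing, let go, backed the arm well clear and handed the job in. The robot's clock read about 11.6 s of the 40 s allowed, and handing in gave no verdict.

**Drift:** The last pictures from both cameras show it standing upright with its collar flat on the housing, centred on the bore to within a few mm. The contact force was about 8–12 N when it seated. After release the force reading was back near zero.

**Bush:** I could not see it in the tray, because the housing and drift hide it from both cameras. Neither camera's detector finds it in the bore any more. With the drift fully home, the bush's lower end must be at least 84 mm below the bore mouth. I did not catch the 10–20 N starting push, because the force was only read at the end of each move.

**Measurements:** The two cameras disagreed by 4–5 mm in x, and triangulated heights came out about 4–5 mm lower than the text. I steered by the offset between drift and bore, so most of that error cancelled.

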